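Pour the exercise marbles into the bowl

ROBOT

A 6-joint arm with a two-finger parallel gripper is mounted at the origin on the work surface. World frame = base frame: x ahead of the robot, y to its left, z up, the work surface at z = 0. Lengths are in m, angles in rad, forces in N, time in s.
With the tool pointing down it reaches from about 0.325 to 0.9 m from the base axis. Payload 6.1 kg.
Tool frame: the origin (TCP) lies at the very end of the fingers, on their centre line; the grasp point (between the pads) lies 19 mm behind it; z points along the fingers, y is the line along which they close (so a half turn about z gives the same grasp; the last joint's range is limited). The gripper opens to 87 mm and grips with 3 to 60 N. Pads are 19 mm wide; open, the fingers measure 117 mm over their backs; the gripper's body (75 mm by 190 mm) begins 51 mm behind the grasp point.
Start: joints at [1.073, 0.22, 1.526, -0, 1.395, -0.126], TCP at [0.227, 0.582, 0.188] pointing down, gripper open.
Joint ranges: [-2.98, 2.98], [-0.91, 2.08], [0.09, 2.57], [-1.24, 4.39], [0.2, 2.65], [-2.68, 2.68]. Speed limits (rad/s): [2.57, 2.57, 3.01, 3.14, 3.14, 3.14].

INTERFACE

Orientations are given as a 3x3 rotation matrix whose columns are the frame's x, y, z axes.
In Python, from station import get_state, read_camera, camera_info, job_done gives the robot as it stands.
- The arm moves only by the tool move_arm, never from a script. Its argument "increments" is a list that holds one entry, the list of rows, each a list of 5 numbers: the shift along the world's x, y, z in m, then the turn about the world's z in rad, then the gripper's target within -1 to 1 (fully open at 1, half-way at 0, shut at -1). In form: [[[tx, ty, tz, spin, fingers], ...]]. A call has 1 to 20 rows; each row is the pose to reach, as a shift and turn from the pose commanded when the call began; what a row does not reach only later rows make up. A row lasts 1/12 s, in which the tool goes at most 41.7 mm and 7.16 degrees, less where a joint would pass 70% of its speed; a pose out of reach is approached as far as the arm can. A call with a gripper value outside its range is refused whole. The fingers move at their own pace and stop on an object; "grip_force" is the grip in N (left out, the last holds). Time passes only in rows, so rows that repeat a pose let the fingers close. It gives the time, the measured TCP pose, the force, the opening and the grip force at its end, in the units of the state.
- get_state(): the state, without advancing time (a new reading comes with each control period).
- read_camera(name): name is "side" or "top"; returns (picture, depth): 480x640x3 uint8, red, green, blue; 480x640 float32, m along the optical axis (not along the pixel's ray), 0 where there is no reading.
- camera_info(name): a dict with "fx", "fy", "cx", "cy" (pixels), "dist" ([k1, k2, p1, p2, k3] as OpenCV has them; the pictures are not rectified), "camera_from_world" (4x4, takes a point from world to camera coordinates). Camera axes: x right, y up, looking along -z (the intrinsics and any distortion apply to the point x, -y, -z); pixel columns grow to the right and rows downward; lengths in m; the calibration is good to about 2 mm. A picture is of the moment at which its call begins. camera_info takes no time and is no camera call.
- job_done(): hands the job in; it is judged then, once.
The state is a dict: "time": time; "joint_pos": joint angles; "qd": joint speeds; "effort": joint torques, N m; "ee_pos": TCP position; "ee_rot": TCP orientation; "contact_force": force on the tool from outside, world axes, zero at the start; "moment": the same for the moment, N m; "finger_gap": finger opening in m; "finger_force": force on a finger pad.
Only numpy, scipy, OpenCV 4.12 (cv2) and the standard library are available. Lean on these libraries where they do the work, as an engineer would, in place of code of your own. Each camera call takes 0.05 s, during which the arm holds its last target. There are 200 camera calls.

TASK

In the first-aid room, get the finger exercise ready: pick up the spouted steel jug that holds two glass marbles, turn it so that its spout faces the large steel bowl, and pour both marbles over the spout into that bowl from close above it. Then stand the empty jug upright on the counter again and leave the bowl upright with both marbles in it.

Things in the scene. Friction and masses are not known exactly. Their poses are not given: they have to be found in the camera images.
- jug: Steel jug, 0.26 kg, 70 mm high, 62 mm wide. Origin: centre of underside; z up, +x to the spout, away from the robot at first. Flat sides y = +-31, x -10 to 26 mm, full height, to grip from above. Open spout slopes from x 22, z 0 to its lip at x 81, z 70, 42 wide; marbles roll out at about 50 degrees tilt, surely at 70. Handle bar 10 x 14 mm at x -62, z 14 to 68. Walls 3 mm.
- bowl: The large round steel bowl, loose on the counter, 140 mm across the rim and 55 mm high, wall about 4 mm, 0.3 kg. Origin: centre of its underside, z up. (The other bowl, 84 mm across, is not wanted, nor is the mug.)
- marble1: Glass marble, 20 mm diameter, 10 g, lying loose on the jug's floor at the start. Its origin is the point of its skin that was undermost at the start.
- marble2: The second glass marble, the same, also in the jug at the start.

How it is judged:
On the way:
1. the jug is tipped spout down, facing the bowl, with the spout close above the bowl (angle between jug's own x axis and vertical above 2.27 rad and y of bowl in the frame of jug between -0.05 and 0.05 m and x of bowl in the frame of jug above 0.03 m and horizontal distance between jug and bowl below 0.18 m and height (world z) of jug below 0.25 m), for 0.2 s.
At the end, for the whole second after the job is handed in: Both marbles lie inside the large bowl (within 65 mm of its axis and below its rim), the bowl stands on the counter within about 8 degrees of upright, and the jug stands still on the counter beside it, within about 8 degrees of upright (horizontal distance between each of marble1, marble2 and bowl below 0.065 m and height (world z) of each of marble1, marble2 below 0.05 m and angle between each of bowl, jug's own z axis and vertical below 0.15 rad and height (world z) of each of bowl, jug below 0.012 m and linear speed of jug below 0.05 m/s and horizontal distance between jug and bowl above 0.08 m); the robot touches nothing.
It also fails if it takes over 48 s, if anything falls off the work surface, if the arm or the gripper's body presses on something with over 40 N, if the wrist force passes 120 N, or if a joint passes its speed limit or range.

## Working session

There is one attempt and no reset: what is moved stays moved. The work goes in short steps, Python scripts to look and compute and a tool call to move; the robot and the scene stay as the last step left them, time stands still between calls to the robot, and variables do not carry over. Pictures are saved under pics/ and viewed, at most 10 in all, crops included, and the job is handed in when it is done.

Besides the shell and the picture viewer there is one more tool, called after "Emit:" as name(argument=value, ...) on one line, values as JSON. move_arm: Moves the arm, as the interface text tells. Its arguments: {"type":"object","properties":{"increments":{"type":"array"},"grip_force":{"type":"number"}},"required":["increments"]}

```bash
mkdir -p pics; cat > h.py <<'E'
import numpy as np, cv2
from station import *
def shot(cam,name):
    p,d=read_camera(cam); cv2.imwrite(f'pics/{name}.png',p[:,:,::-1]); np.save(f'pics/{name}.npy',d); return p,d
def ray(cam,uv):
    i=camera_info(cam); K=np.array([[i['fx'],0,i['cx']],[0,i['fy'],i['cy']],[0,0,1]])
    q=cv2.undistortPoints(np.array(uv,float).reshape(-1,1,2),K,np.array(i['dist'],float)).reshape(-1,2)
    M=np.array(i['camera_from_world']); R,t=M[:3,:3],M[:3,3]
    d=np.c_[q[:,0],-q[:,1],-np.ones(len(q))]@R   # per unit depth
    return -R.T@t,d
def atz(cam,uv,z):
    c,d=ray(cam,uv); s=(np.broadcast_to(z,len(d))-c[2])/d[:,2]; return c+d*s[:,None]
def atdepth(cam,uv,D):
    c,d=ray(cam,uv); return c+d*np.array([D[int(v),int(u)] for u,v in uv])[:,None]
E
python3 - <<'E'
from h import *
shot('top','t0');shot('side','s0')
s=get_state();print(s['time'],s['ee_pos'],s['ee_rot'],s['finger_gap'])
for c in('top','side'):print(ray(c,[(320,240)]))
E
```

```text
0.1 [0.22674975 0.58174676 0.18723203] [[-9.31680076e-01  3.63278833e-01 -8.51807832e-04]
 [ 3.63279761e-01  9.31678791e-01 -1.56373584e-03]
 [ 2.25539161e-04 -1.76634607e-03 -9.99998415e-01]] 0.08667700478674858
(array([ 0.45918055, -0.01888011,  1.02096768]), array([[ 0.09851355,  0.00598137, -0.99518528]]))
(array([0.48494046, 0.43929056, 0.5984121 ]), array([[ 0.04760134, -0.62949759, -0.77561335]]))
```

View pics/t0.png

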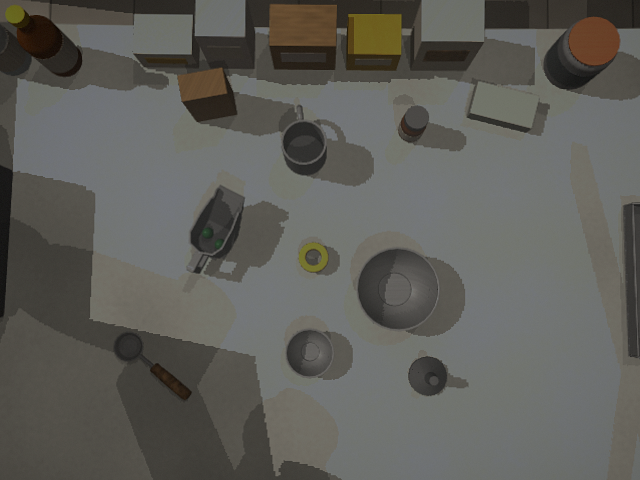

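View pics/s0.png

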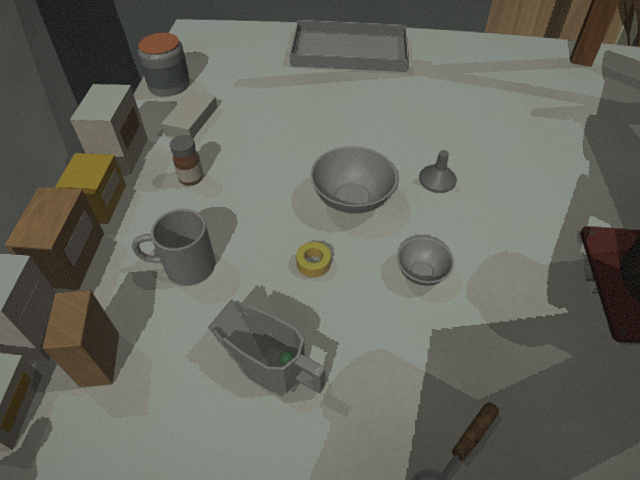

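```bash
python3 - <<'E'
import cv2
p=cv2.imread('pics/t0.png');q=cv2.imread('pics/s0.png')
a=cv2.resize(p[170:290,165:265],None,fx=4,fy=4,interpolation=2)*1.0
b=cv2.resize(q[280:400,200:300+30],None,fx=3,fy=4,interpolation=2)*1.0
import numpy as np
cv2.imwrite('pics/c0.png',np.clip(np.hstack([a,b])*1.5,0,255).astype('uint8'))
E
```

```text
(no output)
```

View pics/c0.png

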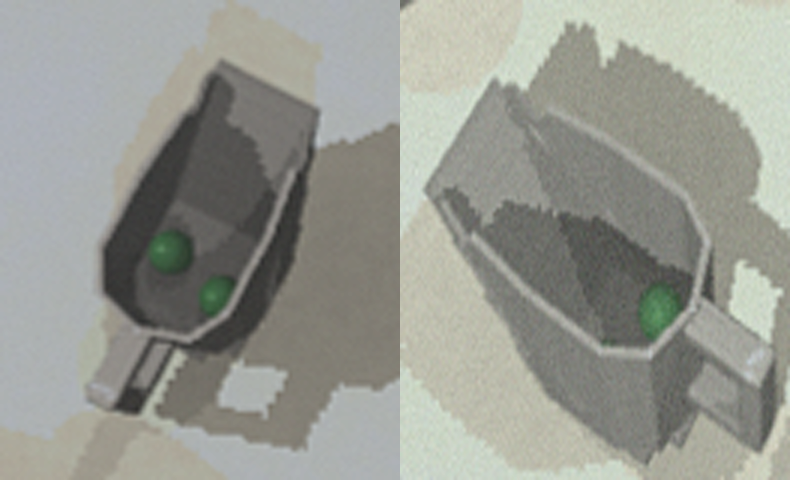

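```bash
python3 - <<'E'
from h import *
L=atz('top',[(220,185),(244.5,197.5)],.07);H=atz('top',[(190.5,268.3)],.068)[0]
m=L.mean(0);a=m-H;print('lip',L,m,'hand',H,'len',np.linalg.norm(a[:2]),'yaw',np.arctan2(a[1],a[0]), 'yaw lip',np.arctan2(*( [ (L[0]-L[1])[1],(L[0]-L[1])[0]]))-np.pi/2)
print('bowl',atz('top',[(357.5,289),(439,289),(398,248),(398,330)],.055), atz('top',[(305,147),(328,160),(310,352),(428,375),(313,257)],[.09,.09,.04,.05,.02]))
Ls=atz('side',[(200+95/3,280+80/4),(200+27/3,280+188/4),(200+762/3-400/3,280+350/4)],[.07,.07,.068]) 
Ls=atz('side',[(200+95/3,300),(200+27/3,327),(200+360/3,280+355/4)],[.07,.07,.068]);print(Ls)
E
```

```text
lip [[0.6424002  0.15395842 0.07      ]
 [0.62209073 0.11283468 0.07      ]] [0.63224547 0.13339655 0.07      ] hand [0.50369513 0.19846828 0.068     ] len 0.14408164292393227 yaw -0.4685925191269031 yaw lip -0.45872547705505906
bowl [[ 0.47423024 -0.076399    0.055     ]
 [ 0.47645838 -0.21070828  0.055     ]
 [ 0.54335829 -0.14304987  0.055     ]
 [ 0.40821431 -0.14342639  0.055     ]] [[ 0.70329323  0.01352424  0.09      ]
 [ 0.68229261 -0.02427601  0.09      ]
 [ 0.36868059  0.00077647  0.04      ]
 [ 0.33603714 -0.19309001  0.05      ]
 [ 0.52861262 -0.00124124  0.02      ]]
[[0.62061652 0.11599653 0.07      ]
 [0.64102828 0.15634271 0.07      ]
 [0.50290313 0.19872016 0.068     ]]
```

Emit:
move_arm(increments=[[[0.03,-0.041,0,0,1],[0.05,-0.07,0,-0.02,1],[0.07,-0.1,0,-0.04,1],[0.09,-0.13,0,-0.06,1],[0.11,-0.16,0,-0.09,1],[0.13,-0.19,0,-0.09,1],[0.15,-0.21,0,-0.09,1],[0.17,-0.24,0,-0.09,1],[0.19,-0.27,0,-0.09,1],[0.21,-0.29,-0.01,-0.09,1],[0.23,-0.32,-0.02,-0.09,1],[0.25,-0.345,-0.035,-0.09,1],[0.265,-0.365,-0.05,-0.09,1],[0.275,-0.38,-0.065,-0.09,1],[0.28,-0.385,-0.07,-0.09,1],[0.28,-0.385,-0.075,-0.09,1],[0.28,-0.385,-0.075,-0.09,1],[0.28,-0.385,-0.075,-0.09,1]]], grip_force=60)

```text
time: 1.6
ee_pos: [0.5066, 0.1983, 0.1135]
ee_rot: [[-0.896, 0.445, -0.0], [0.445, 0.896, 0.0], [0.0, 0.0, -1.0]]
contact_force: [0.4, 0.7, 0.5]
finger_gap: 0.0875
finger_force: 0.0
```

```bash
python3 - <<'E'
from h import *
p,_=shot('side','s1');q,_=shot('top','t1')
a=cv2.resize(p[220:420,180:380],(480,480));b=cv2.resize(q[170:310,130:230],(320,480))
cv2.imwrite('pics/c1.png',np.clip(np.hstack([a,b])[:,:,::-1]*1.4,0,255))
s=get_state();print(s['time'],s['ee_pos'],s['ee_rot'][1])
E
```

```text
1.7 [0.50703014 0.1985744  0.11420912] [4.44072687e-01 8.95990591e-01 5.55284373e-04][ WARN:0@1.717] global loadsave.cpp:1063 imwrite_ Unsupported depth image for selected encoder is fallbacked to CV_8U.
```

View pics/c1.png

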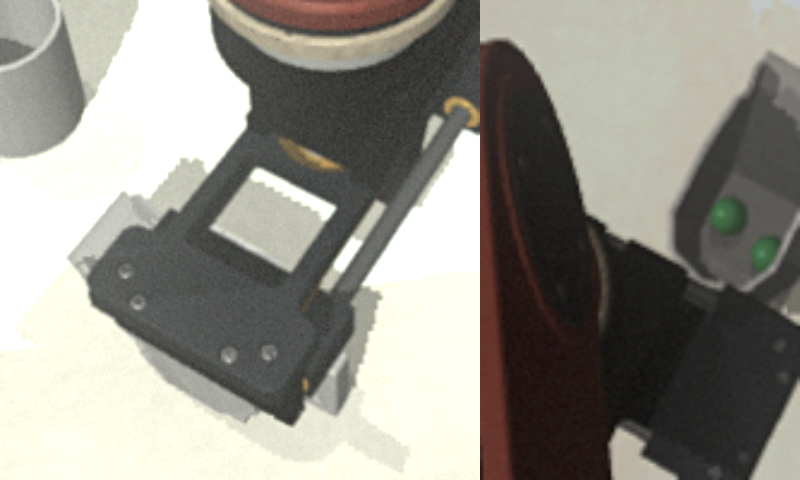

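Emit:
move_arm(increments=[[[0,-0.002,-0.02,0,1],[0,-0.002,-0.045,0,1],[0,-0.002,-0.07,0,1],[0,-0.002,-0.085,0,1],[0,-0.002,-0.09,0,0.3],[0,-0.002,-0.09,0,-0.2],[0,-0.002,-0.09,0,-0.5],[0,-0.002,-0.09,0,-0.7],[0,-0.002,-0.09,0,-0.8],[0,-0.002,-0.09,0,-0.9],[0,-0.002,-0.09,0,-1],[0,-0.002,-0.09,0,-1],[0,-0.002,-0.09,0,-1],[0,-0.002,-0.09,0,-1],[0,-0.002,-0.09,0,-1]]], grip_force=60)

```text
time: 2.95
ee_pos: [0.507, 0.1953, 0.0232]
ee_rot: [[-0.895, 0.446, -0.0], [0.446, 0.895, 0.0], [0.0, -0.0, -1.0]]
contact_force: [0.4, -0.1, -0.7]
finger_gap: 0.0215
finger_force: 0.0
```

Emit:
move_arm(increments=[[[0,0,0,0,-1],[0,0,0,0,-1],[0,0,0,0,-1],[0,0,0,0,-1],[0,0,0,0,-1],[0,0,0,0,-1]]])

```text
time: 3.45
ee_pos: [0.507, 0.1953, 0.0232]
ee_rot: [[-0.895, 0.446, -0.0], [0.446, 0.895, -0.0], [0.0, -0.0, -1.0]]
contact_force: [-0.2, -0.5, -1.1]
finger_gap: 0.0131
finger_force: 59.9
```

Emit:
move_arm(increments=[[[0,0,0.002,0,-1],[0,0,0.004,0,-1],[0,0,0.006,0,-1],[0,0,0.009,0,-1],[0,0,0.012,0,-1],[0,0,0.015,0,-1],[0,0,0.015,0,-1],[0,0,0.015,0,-1]]])

```text
time: 4.12
ee_pos: [0.5073, 0.1954, 0.0386]
ee_rot: [[-0.895, 0.446, 0.001], [0.446, 0.895, 0.0], [-0.001, 0.0, -1.0]]
contact_force: [0.9, -0.9, -2.1]
finger_gap: 0.0133
finger_force: 59.9
```

```bash
python3 - <<'E'
from h import *
p,_=shot('side','s2');q,_=shot('top','t2')
a=cv2.resize(p[220:420,180:380],(480,480));b=cv2.resize(q[170:310,130:230],(320,480))
cv2.imwrite('pics/c2.png',np.clip(np.hstack([a,b])[:,:,::-1]*1.4,0,255).astype('uint8'))
s=get_state();print(s['time'],s['contact_force'],s['moment'],s['finger_gap'])
E
```

```text
4.2167 [ 0.47845708 -0.86990429 -2.45732463] [0.04649339 0.14689359 0.01134572] 0.013311217455669435
```

View pics/c2.png

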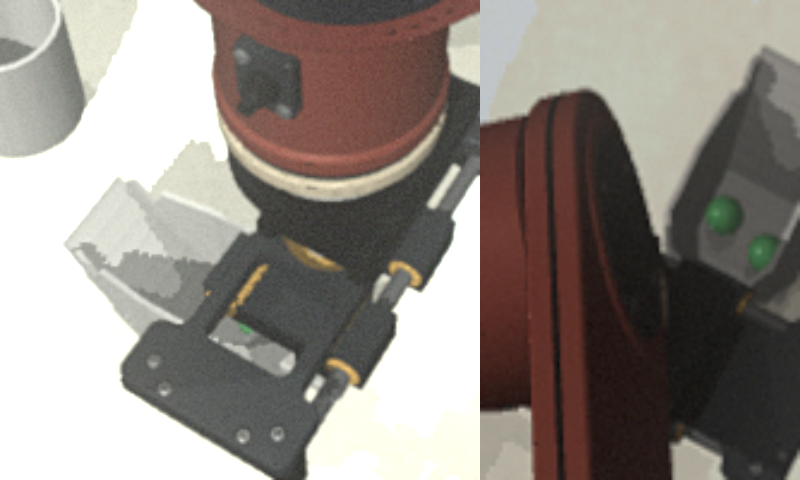

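Emit:
move_arm(increments=[[[0,0,0.003,0,-1],[0,0,0.01,0,-1],[0,0,0.02,0,-1],[0,0,0.03,0,-1],[0,0,0.04,0,-1],[0,0,0.05,0,-1],[0,0,0.06,0,-1],[0,0,0.07,0,-1],[0,0,0.08,0,-1],[0,0,0.09,0,-1],[0,0,0.1,0,-1],[0,0,0.11,0,-1],[0,0,0.12,0,-1],[0,0,0.13,0,-1],[0,0,0.14,0,-1],[0,0,0.15,0,-1],[0,0,0.154,0,-1],[0,0,0.156,0,-1]]])

```text
time: 5.72
ee_pos: [0.5076, 0.1955, 0.1955]
ee_rot: [[-0.895, 0.445, 0.002], [0.445, 0.895, 0.0], [-0.001, 0.001, -1.0]]
contact_force: [0.5, 0.1, -3.0]
finger_gap: 0.0131
finger_force: 59.9
```

Emit:
move_arm(increments=[[[-0.001,-0.005,0,-0.02,-1],[-0.002,-0.015,0,-0.08,-1],[-0.004,-0.027,0,-0.14,-1],[-0.006,-0.04,0,-0.2,-1],[-0.008,-0.053,0,-0.27,-1],[-0.01,-0.066,0,-0.34,-1],[-0.012,-0.08,0,-0.41,-1],[-0.014,-0.093,0,-0.48,-1],[-0.016,-0.107,0,-0.55,-1],[-0.018,-0.12,0,-0.62,-1],[-0.02,-0.133,0,-0.69,-1],[-0.022,-0.147,0,-0.76,-1],[-0.024,-0.16,0,-0.83,-1],[-0.026,-0.175,0,-0.9,-1],[-0.028,-0.19,0,-0.97,-1],[-0.029,-0.202,0,-1.03,-1],[-0.03,-0.212,0,-1.08,-1],[-0.031,-0.218,0,-1.108,-1],[-0.031,-0.218,0,-1.108,-1],[-0.031,-0.218,0,-1.108,-1]]])

```text
time: 7.38
ee_pos: [0.4757, -0.0228, 0.1938]
ee_rot: [[-0.001, 1.0, -0.001], [1.0, 0.001, 0.0], [0.0, -0.001, -1.0]]
contact_force: [-0.5, -0.0, -2.8]
finger_gap: 0.0131
finger_force: 59.9
```

```bash
python3 - <<'E'
from h import *
p,_=shot('side','s3');q,_=shot('top','t3')
a=cv2.resize(p[40:340,200:500],(480,480));b=cv2.resize(q[170:370,270:450],(320,480))
cv2.imwrite('pics/c3.png',np.clip(np.hstack([a,b])[:,:,::-1]*1.4,0,255).astype('uint8'))
s=get_state();print(s['time'],s['contact_force'],s['moment'],s['finger_gap'])
E
```

```text
7.4833 [ 0.05830854 -0.88586075 -3.38355352] [ 0.10859563  0.04820672 -0.00468766] 0.013263952072421297
```

View pics/c3.png

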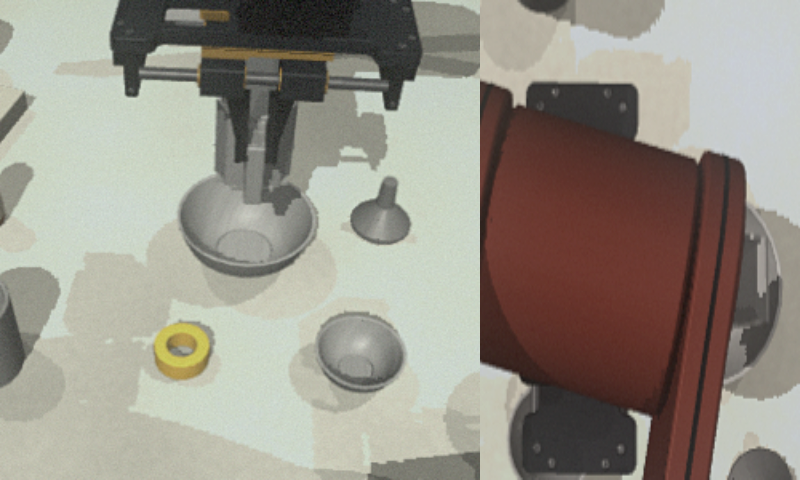

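Emit:
move_arm(increments=[[[0,0,0,0,-1],[0,0,0,0,-1]]], grip_force=40)

```text
time: 7.65
ee_pos: [0.4761, -0.0222, 0.1942]
ee_rot: [[-0.002, 1.0, -0.0], [1.0, 0.002, 0.0], [0.0, -0.0, -1.0]]
contact_force: [-0.2, -0.4, -2.6]
finger_gap: 0.0134
finger_force: 39.9
```

Emit:
move_arm(increments=[[[0,0,0,0,-1],[0,0,0,0,-1]]], grip_force=32)

```text
time: 7.82
ee_pos: [0.4761, -0.0224, 0.1942]
ee_rot: [[-0.002, 1.0, 0.0], [1.0, 0.002, 0.0], [0.0, 0.0, -1.0]]
contact_force: [-1.2, 0.2, -2.2]
finger_gap: 0.0136
finger_force: 31.9
```

Emit:
move_arm(increments=[[[0,0,0,0,-1],[0,0,0,0,-1],[0,0,0,0,-1]]], grip_force=26)

```text
time: 8.07
ee_pos: [0.476, -0.0227, 0.1942]
ee_rot: [[-0.001, 1.0, -0.0], [1.0, 0.001, 0.0], [0.0, -0.0, -1.0]]
contact_force: [0.6, 0.3, -1.8]
finger_gap: 0.0136
finger_force: 25.9
```

```bash
cat >> h.py <<'E'
def jugstat(n):
    m=[]
    for k in range(2):
        p,_=shot('side',n); s=get_state(); m.append(np.r_[s['contact_force'],s['moment']])
    g=np.load('pics/s3.npy');d=np.load(f'pics/{n}.npy')
    print(s['time'],np.mean(m,0).round(3),s['finger_gap'],'depth px changed',(abs(g-d)[60:240,280:400]>.01).sum())
E
python3 -c "
from h import *
jugstat('s4')"
```

```text
8.1667 [ 0.128 -0.397 -2.246  0.084  0.098  0.015] 0.013489807341628055 depth px changed 362
```

Emit:
move_arm(increments=[[[0,0,0,0,-1],[0,0,0,0,-1],[0,0,0,0,-1]]], grip_force=21)

```text
time: 8.42
ee_pos: [0.476, -0.0227, 0.1942]
ee_rot: [[-0.001, 1.0, -0.0], [1.0, 0.001, 0.0], [0.0, -0.0, -1.0]]
contact_force: [-0.7, 0.3, -2.0]
finger_gap: 0.0135
finger_force: 21.0
```

```bash
python3 -c "
from h import *
jugstat('s5')"
```

```text
8.5167 [ 0.247 -0.373 -2.534  0.063  0.067 -0.01 ] 0.013828697949093359 depth px changed 453
```

Emit:
move_arm(increments=[[[0,0,0,0,-1],[0,0,0,0,-1],[0,0,0,0,-1]]], grip_force=17)

```text
time: 8.77
ee_pos: [0.4761, -0.0227, 0.1942]
ee_rot: [[-0.001, 1.0, 0.0], [1.0, 0.001, 0.0], [0.0, 0.0, -1.0]]
contact_force: [0.2, 0.1, -2.9]
finger_gap: 0.0138
finger_force: 17.0
```

```bash
python3 - <<'E'
from h import *
jugstat('s6')
a=[cv2.resize(cv2.imread(f'pics/{n}.png')[60:270,270:410],(400,600)) for n in('s5','s6')]
cv2.imwrite('pics/c6.png',np.clip(np.hstack(a)*1.4,0,255).astype('uint8'))
E
```

```text
8.8667 [-0.074  0.056 -3.103  0.038  0.016  0.011] 0.013733165242450867 depth px changed 2845
```

View pics/c6.png

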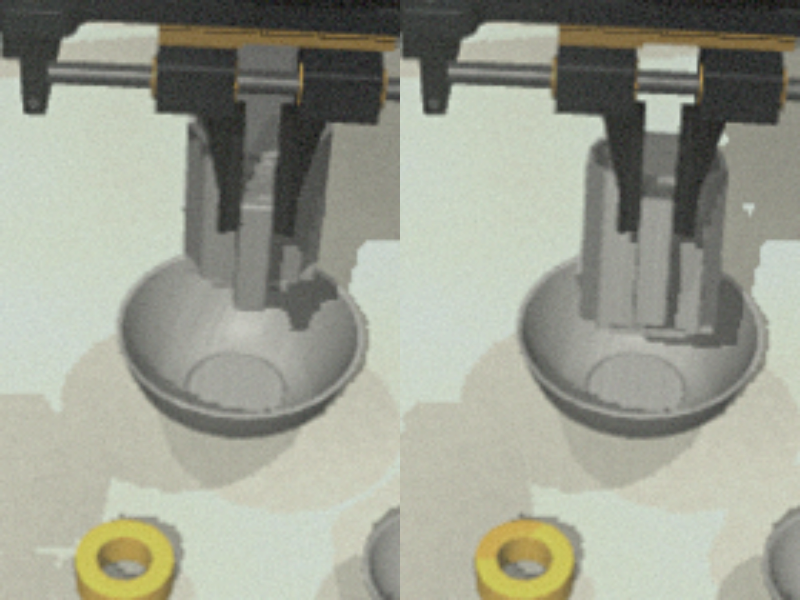

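Emit:
move_arm(increments=[[[0,0,0,0,-1],[0,0,0,0,-1],[0,0,0,0,-1]]], grip_force=15)

```text
time: 9.12
ee_pos: [0.476, -0.0227, 0.1942]
ee_rot: [[-0.001, 1.0, -0.0], [1.0, 0.001, -0.0], [-0.0, -0.0, -1.0]]
contact_force: [-0.9, -0.2, -1.4]
finger_gap: 0.0138
finger_force: 15.0
```

```bash
python3 -c "
from h import *
jugstat('s7')"
```

```text
9.2167 [-0.733 -0.075 -2.452 -0.014  0.015  0.005] 0.0141320552438942 depth px changed 3068
```

Emit:
move_arm(increments=[[[0,0,0,0,-1],[0,0,0,0,-1],[0,0,0,0,-1]]], grip_force=13)

```text
time: 9.47
ee_pos: [0.4761, -0.0227, 0.1943]
ee_rot: [[-0.001, 1.0, 0.0], [1.0, 0.001, 0.0], [0.0, 0.0, -1.0]]
contact_force: [0.9, -0.3, -3.2]
finger_gap: 0.0138
finger_force: 13.0
```

```bash
python3 - <<'E'
from h import *
jugstat('s8')
a=[cv2.resize(cv2.imread(f'pics/{n}.png')[60:270,270:410],(400,600)) for n in('s7','s8')]
cv2.imwrite('pics/c8.png',np.clip(np.hstack(a)*1.4,0,255).astype('uint8'))
E
```

```text
9.5667 [-0.032 -0.183 -1.648  0.002  0.047  0.003] 0.01378191131091983 depth px changed 3070
```

View pics/c8.png

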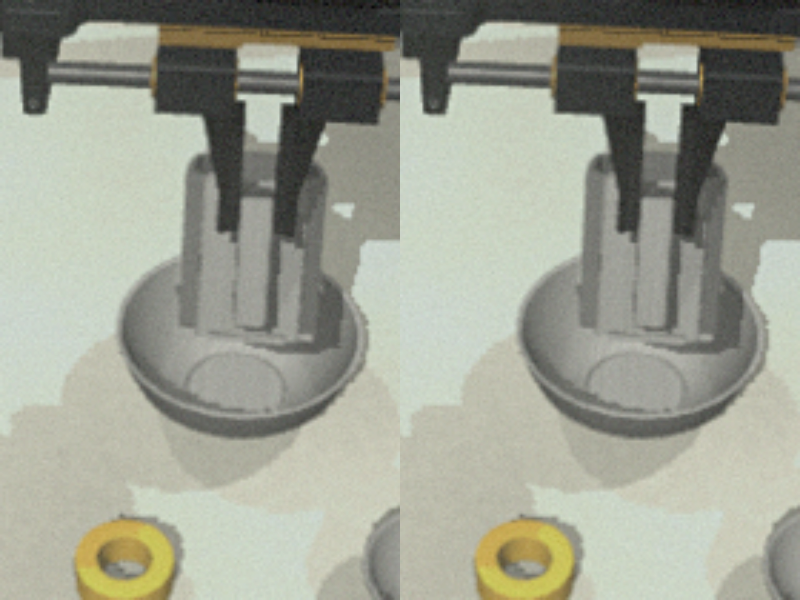

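```bash
python3 - <<'E'
from h import *
for n in('s3','s7','s8'):
    D=np.load(f'pics/{n}.npy')
    uv=[(u,v) for v in range(136,170,2) for u in(357,358,359,360)]
    P=atdepth('side',uv,D); c=np.median(P,0); 
    z=P[:,2];A=np.polyfit(z,P[:,1],1);print(n,P[::8].round(3).tolist(),'slope dy/dz',A[0])
E
```

```text
s3 [[0.477, -0.015, 0.233], [0.476, -0.013, 0.229], [0.476, -0.015, 0.221], [0.476, -0.015, 0.216], [0.475, -0.016, 0.209], [0.475, -0.013, 0.205], [0.475, -0.015, 0.196], [0.474, -0.013, 0.191], [0.469, -0.192, 0.021]] slope dy/dz 0.8556861765703397
s7 [[0.477, -0.016, 0.233], [0.476, -0.013, 0.229], [0.476, -0.01, 0.225], [0.476, -0.008, 0.221], [0.476, -0.004, 0.218], [0.475, -0.001, 0.215], [0.475, -0.001, 0.209], [0.475, 0.003, 0.206], [0.474, 0.005, 0.201]] slope dy/dz -0.5987183921519077
s8 [[0.477, -0.014, 0.234], [0.476, -0.011, 0.23], [0.476, -0.009, 0.226], [0.476, -0.007, 0.222], [0.476, -0.004, 0.218], [0.475, -0.002, 0.214], [0.475, -0.0, 0.209], [0.475, 0.002, 0.205], [0.474, 0.005, 0.202]] slope dy/dz 1.0888617978116644
```

```bash
cat >> h.py <<'E'
def tilt(n):
    jugstat(n); D=np.load(f'pics/{n}.npy')
    for u in(356,358,360):
        P=atdepth('side',[(u,v) for v in range(110,190,2)],D); g=get_state()['ee_pos'][2]+.019
        k=(abs(P[:,0]-.476)<.012)&(abs(P[:,1]+.01)<.04)&(P[:,2]<g+.03)&(P[:,2]>g-.045); P=P[k]
        d=np.linalg.svd(P[:,1:]-P[:,1:].mean(0))[2][0]; print(u,len(P),'tilt',np.degrees(np.arctan(-d[0]/d[1])).round(1),P[0].round(3),P[-1].round(3))
def marbles(n):
    p=cv2.imread(f'pics/{n}.png').astype(int); m=(p[:,:,1]>p[:,:,2]+20)&(p[:,:,1]>p[:,:,0]+20)
    r=cv2.connectedComponentsWithStats(m.astype('uint8')); print([(c.round().tolist(),s[4]) for c,s in zip(r[3][1:],r[2][1:]) if s[4]>6])
E
python3 -c "
from h import *
marbles('t0');marbles('s8')"
```

```text
[([205.0, 232.0], np.int32(20)), ([217.0, 244.0], np.int32(20))]
[]
```

Emit:
move_arm(increments=[[[0,0,0,0,-1],[0,0,0,0,-1],[0,0,0,0,-1]]], grip_force=10.5)

```text
time: 9.82
ee_pos: [0.476, -0.0227, 0.1942]
ee_rot: [[-0.001, 1.0, -0.0], [1.0, 0.001, 0.0], [0.0, -0.0, -1.0]]
contact_force: [-0.4, 1.1, -2.4]
finger_gap: 0.0138
finger_force: 10.5
```

```bash
python3 -c "
from h import *
tilt('s9');marbles('s9')"
```

```text
9.9167 [ 4.070e-01  5.010e-01 -3.066e+00  2.000e-02  6.100e-02 -2.000e-03] 0.014055919136743086 depth px changed 3757
356 30 tilt 16.5 [ 0.478 -0.021  0.24 ] [0.474 0.005 0.172]
358 30 tilt 15.9 [ 0.476 -0.021  0.24 ] [0.471 0.004 0.171]
360 30 tilt 13.8 [ 0.474 -0.02   0.241] [0.469 0.003 0.171]
[]
```

Emit:
move_arm(increments=[[[0,0,0,0,-1],[0,0,0,0,-1],[0,0,0,0,-1]]], grip_force=8.5)

```text
time: 10.17
ee_pos: [0.476, -0.0227, 0.1942]
ee_rot: [[-0.001, 1.0, -0.0], [1.0, 0.001, -0.0], [-0.0, -0.0, -1.0]]
contact_force: [-0.3, 0.7, -2.0]
finger_gap: 0.0139
finger_force: 8.5
```

```bash
python3 -c "
from h import *
tilt('s10');marbles('s10')"
```

```text
10.2667 [-0.139 -0.051 -2.467 -0.022  0.05  -0.01 ] 0.014188548672251219 depth px changed 3817
356 30 tilt 16.3 [ 0.478 -0.019  0.242] [0.474 0.004 0.172]
358 30 tilt 15.1 [ 0.476 -0.02   0.241] [0.471 0.004 0.171]
360 30 tilt 15.6 [ 0.474 -0.019  0.242] [0.469 0.005 0.173]
[]
```

```bash
python3 - <<'E'
from h import *
for n in('s8','s9','s10'):
    D=np.load(f'pics/{n}.npy')
    P=atdepth('side',[(358,v) for v in range(110,200,3)],D);print(n,[(round(float(y)*1000),round(float(z)*1000)) for _,y,z in P])
shot('top','t4');marbles('t4')
p=cv2.imread('pics/s10.png');cv2.imwrite('pics/c10.png',np.clip(cv2.resize(p[90:240,280:430],(600,600),interpolation=2)*1.4,0,255).astype('uint8'))
E
```

```text
s8 [(-388, 0), (-148, 168), (-143, 167), (-135, 167), (-130, 165), (-43, 227), (-22, 240), (-17, 239), (-15, 236), (-13, 233), (-12, 230), (-10, 227), (-8, 224), (-6, 222), (-4, 219), (-3, 215), (-2, 211), (0, 208), (2, 205), (5, 203), (7, 201), (8, 197), (-16, 169), (-14, 166), (-172, 8), (-168, 5), (-159, 6), (-154, 5), (-147, 4), (-142, 2)]
s9 [(-388, 0), (-381, -3), (-370, -2), (-357, 0), (-351, -2), (-336, 2), (-21, 240), (-17, 239), (-16, 235), (-11, 235), (-10, 232), (-8, 228), (-5, 227), (-3, 224), (0, 222), (4, 221), (4, 217), (8, 216), (10, 213), (12, 210), (13, 206), (18, 206), (-5, 180), (-1, 178), (-1, 174), (3, 172), (-162, 4), (-154, 4), (-146, 6), (-138, 6)]
s10 [(-388, 0), (-379, -2), (-371, -3), (-357, 1), (-347, 1), (-337, 1), (-20, 241), (-16, 239), (-15, 236), (-14, 233), (-9, 232), (-7, 230), (-5, 227), (-3, 224), (-1, 221), (3, 220), (5, 217), (9, 216), (9, 212), (13, 211), (16, 209), (17, 205), (-2, 183), (-3, 177), (0, 174), (4, 173), (-5, 159), (-156, 2), (-147, 4), (-140, 5)]
[]
```

View pics/c10.png

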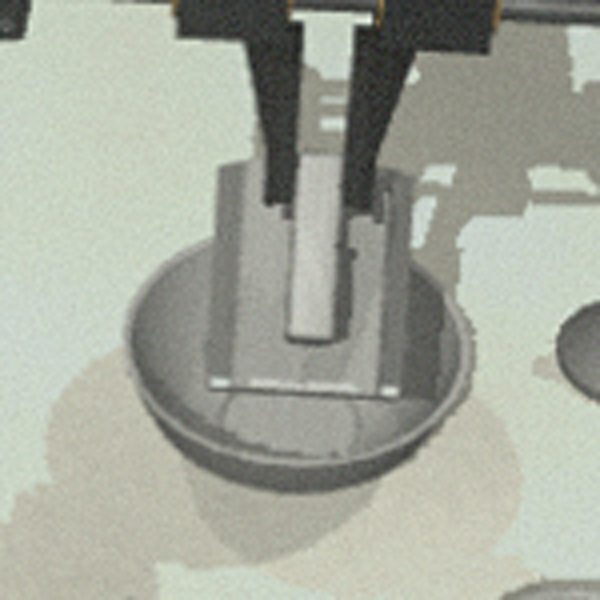

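Emit:
move_arm(increments=[[[0,0.004,0,0,-1],[0,0.01,0,0,-1],[0,0.014,0,0,-1],[0,0.015,0,0,-1]]], grip_force=7)

```text
time: 10.65
ee_pos: [0.476, -0.0068, 0.1942]
ee_rot: [[-0.002, 1.0, -0.0], [1.0, 0.002, 0.0], [0.0, -0.0, -1.0]]
contact_force: [-0.1, 0.5, -2.8]
finger_gap: 0.0139
finger_force: 7.0
```

```bash
cat >> h.py <<'E'
def prof(n):
    jugstat(n); D=np.load(f'pics/{n}.npy'); e=get_state()['ee_pos']
    P=atdepth('side',[(358,v) for v in range(122,200,3)],D)-[0,e[1],e[2]+.019];print(n,[(round(float(y)*1000),round(float(z)*1000)) for _,y,z in P if z>-.1]); marbles(n)
E
python3 -c "
from h import *
prof('s11')"
```

```text
10.75 [ 0.655 -0.077 -2.229  0.013  0.038 -0.005] 0.013896468874405777 depth px changed 9601
s11 [(3, 27), (6, 25), (8, 23), (10, 20), (14, 19), (16, 17), (19, 15), (22, 13), (26, 11), (28, 9), (30, 6), (33, 4), (36, 3), (39, 1), (41, -2), (45, -2), (38, -14), (27, -30), (28, -34), (31, -36), (35, -37)]
[]
```

Emit:
move_arm(increments=[[[0,0,0,0,-1],[0,0,0,0,-1],[0,0,0,0,-1]]], grip_force=5.8)

```text
time: 11.0
ee_pos: [0.4761, -0.0078, 0.1942]
ee_rot: [[-0.001, 1.0, -0.0], [1.0, 0.001, -0.0], [-0.0, -0.0, -1.0]]
contact_force: [-0.1, 0.4, -2.6]
finger_gap: 0.0142
finger_force: 5.8
```

```bash
python3 -c "
from h import *
prof('s12')"
```

```text
11.1 [-0.105  0.252 -2.561 -0.061  0.047  0.011] 0.013737827264893285 depth px changed 9470
s12 [(3, 27), (5, 24), (9, 23), (12, 22), (14, 19), (17, 16), (20, 14), (23, 13), (25, 10), (28, 9), (30, 5), (33, 4), (37, 3), (39, 0), (44, 0), (46, -2), (36, -17), (25, -32), (27, -35), (33, -35), (36, -36)]
[]
```

Emit:
move_arm(increments=[[[0,0,0,0,-1],[0,0,0,0,-1],[0,0,0,0,-1]]], grip_force=4.8)

```text
time: 11.35
ee_pos: [0.4761, -0.0078, 0.1942]
ee_rot: [[-0.001, 1.0, -0.0], [1.0, 0.001, -0.0], [-0.0, -0.0, -1.0]]
contact_force: [0.0, -0.2, -2.4]
finger_gap: 0.0139
finger_force: 4.8
```

```bash
python3 -c "
from h import *
prof('s13')"
```

```text
11.45 [-0.491 -0.281 -2.02  -0.036  0.031 -0.038] 0.014102235762694192 depth px changed 9747
s13 [(2, 26), (6, 25), (9, 23), (12, 21), (15, 19), (18, 17), (20, 15), (24, 14), (28, 13), (30, 10), (33, 9), (36, 7), (39, 5), (41, 3), (447, 385), (46, -2), (38, -15), (33, -25), (31, -31), (34, -33), (39, -33)]
[]
```

Emit:
move_arm(increments=[[[0,0,0,0,-1],[0,0,0,0,-1],[0,0,0,0,-1]]], grip_force=4)

```text
time: 11.7
ee_pos: [0.4761, -0.0077, 0.1943]
ee_rot: [[-0.001, 1.0, 0.0], [1.0, 0.001, -0.0], [-0.0, 0.0, -1.0]]
contact_force: [0.4, 0.5, -2.7]
finger_gap: 0.0141
finger_force: 4.0
```

```bash
python3 -c "
from h import *
prof('s14')"
```

```text
11.8 [-2.000e-03 -3.270e-01 -2.229e+00 -8.600e-02  3.000e-03 -9.000e-03] 0.013912279735342398 depth px changed 9897
s14 [(3, 27), (6, 25), (8, 22), (12, 22), (15, 19), (18, 17), (20, 15), (25, 15), (29, 14), (30, 11), (34, 10), (38, 9), (41, 7), (44, 5), (46, 3), (46, -3), (42, -11), (36, -21), (34, -28), (36, -31), (41, -31)]
[]
```

Emit:
move_arm(increments=[[[0,0,0,0,-1],[0,0,0,0,-1],[0,0,0,0,-1],[0,0.005,0,0,-1],[0,0.015,0,0,-1],[0,0.03,0,0,-1],[0,0.045,0,0,-1],[0,0.06,0,0,-1],[0,0.075,0,0,-1],[0,0.09,0,0,-1],[0,0.1,0,0,-1],[0,0.11,0,0,-1],[0,0.115,0,0,-1],[0,0.12,0,0,-1]]], grip_force=60)

```text
time: 12.97
ee_pos: [0.476, 0.1129, 0.1942]
ee_rot: [[-0.002, 1.0, -0.0], [1.0, 0.002, -0.0], [-0.0, -0.0, -1.0]]
contact_force: [-0.6, 0.5, -2.2]
finger_gap: 0.013
finger_force: 60.0
```

```bash
python3 - <<'E'
from h import *
shot('side','s15');shot('top','t15');marbles('s15');marbles('t15')
s=get_state();print(s['time'],s['ee_pos'])
a=cv2.imread('pics/s15.png');b=cv2.imread('pics/t15.png')
cv2.imwrite('pics/c15.png',np.clip(np.hstack([cv2.resize(a[60:300,230:470],(450,450)),cv2.resize(b[200:380,300:440],(350,450))])*1.4,0,255).astype('uint8'))
E
```

```text
[([359.0, 199.0], np.int32(81))]
[([382.0, 283.0], np.int32(59)), ([383.0, 295.0], np.int32(60))]
13.0667 [0.47598947 0.11275349 0.19417966]
```

View pics/c15.png

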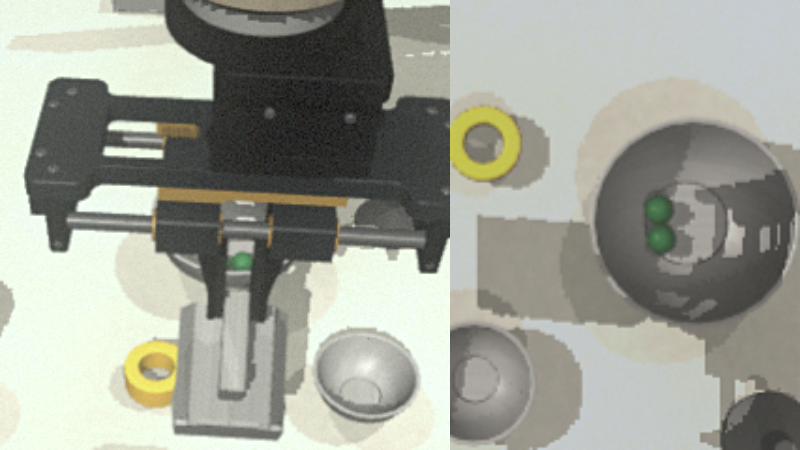

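Emit:
move_arm(increments=[[[0,0.002,-0.005,0,-1],[0,0.005,-0.015,0,-1],[0,0.01,-0.03,0,-1],[0,0.01,-0.045,0,-1],[0,0.01,-0.06,0,-1],[0,0.01,-0.075,0,-1],[0,0.01,-0.088,0,-1],[0,0.01,-0.097,0,-1],[0,0.01,-0.102,0,-1],[0,0.01,-0.102,0,-1]]], grip_force=15)

```text
time: 13.9
ee_pos: [0.4749, 0.122, 0.0906]
ee_rot: [[-0.001, 1.0, -0.003], [1.0, 0.001, -0.0], [-0.0, -0.003, -1.0]]
contact_force: [-0.0, 0.4, -2.6]
finger_gap: 0.0141
finger_force: 15.0
```

Emit:
move_arm(increments=[[[0,0.002,-0.004,0,-1],[0,0.005,-0.008,0,-1],[0,0.009,-0.012,0,-1],[0,0.013,-0.016,0,-1],[0,0.018,-0.021,0,-1],[0,0.022,-0.026,0,-1],[0,0.028,-0.027,0,-1],[0,0.034,-0.028,0,-1],[0,0.04,-0.029,0,-1],[0,0.046,-0.031,0,-1],[0,0.052,-0.033,0,-1],[0,0.057,-0.035,0,-1]]])

```text
time: 14.9
ee_pos: [0.4761, 0.1799, 0.057]
ee_rot: [[-0.001, 1.0, 0.0], [1.0, 0.001, -0.0], [-0.0, 0.0, -1.0]]
contact_force: [0.9, -0.6, 1.7]
finger_gap: 0.0142
finger_force: 15.0
```

```bash
python3 - <<'E'
from h import *
shot('side','s16');shot('top','t16')
s=get_state();print(s['time'],s['ee_pos'],s['contact_force'])
D=np.load('pics/s16.npy')
for u in range(330,400,6):
    P=atdepth('side',[(u,v) for v in range(200,400,1)],D);k=(abs(P[:,1]-.16)<.13)&(P[:,2]<.09)&(abs(P[:,0]-.476)<.04)&(P[:,2]>.008);P=P[k][::5]
    print(u,[tuple((q*1000).round().astype(int).tolist()) for q in P])
E
```

```text
15.0 [0.47603117 0.18016093 0.05688733] [0.75408536 0.41801003 2.12341607]
330 [(493, 165, 60), (493, 169, 54), (493, 173, 49), (492, 176, 42), (492, 180, 36), (492, 184, 31)]
336 [(486, 173, 54), (485, 178, 50), (485, 181, 43), (484, 184, 35), (484, 189, 31)]
342 [(480, 105, 13), (479, 195, 89), (478, 198, 82), (478, 201, 77), (477, 205, 71), (477, 208, 66)]
348 [(472, 106, 14), (474, 155, 90), (472, 196, 85), (471, 200, 81), (471, 203, 73), (470, 206, 68), (470, 209, 61)]
354 [(464, 106, 14), (464, 172, 53), (464, 177, 48), (463, 180, 41), (463, 183, 34), (462, 188, 30)]
360 [(457, 171, 52), (456, 175, 45), (456, 178, 38), (455, 182, 33), (455, 185, 25)]
366 [(450, 162, 54), (449, 165, 48), (449, 167, 39), (448, 170, 31), (447, 174, 25), (447, 182, 28)]
372 []
378 []
384 []
390 []
396 []
```

Emit:
move_arm(increments=[[[0,0.005,-0.003,0,-1],[0,0.01,-0.006,0,-1],[0,0.015,-0.009,0,-1],[0,0.02,-0.013,0,-1],[0,0.025,-0.017,0,-1],[0,0.029,-0.021,0,-1],[0,0.033,-0.025,0,-1],[0,0.037,-0.029,0,-1],[0,0.04,-0.032,0,-1],[0,0.041,-0.034,0,-1],[0,0.041,-0.034,0,-1]]])

```text
time: 15.92
ee_pos: [0.4754, 0.2201, 0.0224]
ee_rot: [[-0.001, 1.0, -0.002], [1.0, 0.001, -0.001], [-0.001, -0.002, -1.0]]
contact_force: [0.9, -0.1, 0.1]
finger_gap: 0.0137
finger_force: 15.0
```

```bash
cat > c.py <<'E'
from h import *
import sys
n=sys.argv[1]
shot('side',n)
s=get_state();print(s['time'],s['ee_pos'],s['contact_force'])
D=np.load(f'pics/{n}.npy')
for u in range(330,372,6):
    P=atdepth('side',[(u,v) for v in range(200,440,1)],D);k=(abs(P[:,1]-.16)<.13)&(P[:,2]<.09)&(abs(P[:,0]-.476)<.04)&(P[:,2]>.008);P=P[k][::5]
    print(u,[tuple((q*1000).round().astype(int).tolist()) for q in P])
E
python3 c.py s17
```

```text
15.9667 [0.47533012 0.21999243 0.02250878] [0.79522417 0.93959652 0.70338253]
330 [(489, 232, 60)]
336 [(483, 230, 77), (483, 230, 63)]
342 [(477, 210, 69), (476, 225, 68), (476, 230, 66), (475, 231, 54), (475, 231, 37), (474, 231, 21)]
348 [(470, 209, 68), (470, 226, 68), (469, 231, 66), (469, 230, 50), (468, 230, 35)]
354 [(463, 230, 81), (463, 231, 69)]
360 []
366 []
```

Emit:
move_arm(increments=[[[0,0,0,0,-0.8],[0,0,0,0,-0.6],[0,0,0,0,-0.4],[0,0,0,0,-0.2],[0,0,0,0,0],[0,0,0,0,0.1],[0,0,0,0,0.1],[0,0,0,0,0.1],[0,0,0,0,0.1],[0,0,0.01,0,0.1],[0,0,0.03,0,0.1],[0,0,0.06,0,0.1],[0,0,0.09,0,0.1],[0,0,0.12,0,0.1],[0,0.03,0.14,0,0.1],[0,0.06,0.15,0,0.1],[0,0.09,0.15,0,0.1],[0,0.12,0.15,0,0.1],[0,0.14,0.15,0,0.1],[0,0.14,0.15,0,0.1]]])

```text
time: 17.63
ee_pos: [0.4756, 0.3639, 0.1742]
ee_rot: [[-0.004, 1.0, 0.001], [1.0, 0.004, 0.002], [0.002, 0.001, -1.0]]
contact_force: [-0.1, -1.0, -1.1]
finger_gap: 0.0478
finger_force: 0.0
```

```bash
python3 - <<'E'
from h import *
shot('side','s18');shot('top','t18');marbles('t18');s=get_state();print(s['time'],s['ee_pos'],s['finger_gap'],s['contact_force'])
D=np.load('pics/t18.npy')
uv=[(u,v) for v in range(200,380) for u in range(200,350)];P=atdepth('top',uv,D)
k=(P[:,2]>.06)&(P[:,2]<.1)&(P[:,1]<.25);Q=P[k];print(k.sum(),np.percentile(Q,[1,50,99],axis=0).round(3))
A=np.c_[Q[:,:2],np.ones(len(Q))];print(np.linalg.lstsq(A,Q[:,2],rcond=None)[0])
E
```

```text
[([382.0, 283.0], np.int32(38)), ([383.0, 295.0], np.int32(38))]
17.7333 [0.47573952 0.36066244 0.17358073] 0.047763161118924057 [-0.46593725 -0.62233226 -0.15865128]
406 [[0.443 0.08  0.06 ]
 [0.475 0.107 0.069]
 [0.505 0.181 0.074]]
[-0.00975372  0.02763789  0.06946617]
```

```bash
python3 -c "
from station import *
print(job_done())"
```

```text
the job is handed in; nothing more can be done
None
```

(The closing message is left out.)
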